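# Set up the three-ball practice shot

### The job

Set up the practice shot on the pool table. On the long dark wooden bar seat the black ball in the middle hole, the red ball to its left and the yellow ball to its right, as seen facing the bar from its brass-strip edge; centre the orange ring flat on the white spot and then rest the white cue ball on top of it. Never let a ball down onto the cloth, leave the blue and purple chalk cubes where they are, and let go of everything at the end.

Things in the scene. Friction and masses are not known exactly. Their poses are not given: they have to be found in the camera images.
- red_ball: plain red pool ball, 57 mm across (radius 28.5 mm), 160 g; origin at its centre, its axes mean nothing. Starts seated in one of the storage tray's holes, its centre 35.6 mm above the cloth
- eight_ball: black pool ball with plain white round patches, 57 mm across (radius 28.5 mm), 160 g; origin at its centre, its axes mean nothing. Starts seated in one of the storage tray's holes, its centre 35.6 mm above the cloth
- yellow_ball: plain yellow pool ball, 57 mm across (radius 28.5 mm), 160 g; origin at its centre, its axes mean nothing. Starts seated in one of the storage tray's holes, its centre 35.6 mm above the cloth
- cue_ball: plain ivory-white cue ball, 57 mm across (radius 28.5 mm), 160 g; origin at its centre, its axes mean nothing. Starts seated in one of the storage tray's holes, its centre 35.6 mm above the cloth. Resting on the orange ring its centre is 23.6 mm above the ring's top, so 37.6 mm above the cloth
- ring: loose orange plastic ring that steadies a ball, outer diameter 50 mm, hole 32 mm, 14 mm high, 60 g, lying flat on the cloth; origin at the centre of its underside, z up
- bar: fixed dark wooden bar, 64 mm (x) x 260 mm (y) x 12 mm, with three 32 mm through holes; a ball seated in one has its centre 35.6 mm above the cloth. Origin under the middle hole, on the cloth; the others are at y = +95 mm (left) and -95 mm (right). A brass strip runs along its -x edge, the edge nearer the robot; yawed at most 0.35 rad
- tray: fixed square storage tray, a medium-brown wooden plate 200 x 200 x 12 mm with four 32 mm holes at x, y = +-50 mm, where the four balls start; origin at the centre of its underside
- spot: flat white round sticker on the cloth, 64 mm across and 1 mm thick with a small black dot at its middle; it has no solid shape (the ring rests on the cloth itself, at height 0); origin at its centre on the cloth
- chalk: bystander: loose blue chalk cube, 22 mm, origin at the centre of its underside; leave it where it is
- chalk2: bystander: loose purple chalk cube, 22 mm, origin at the centre of its underside; leave it where it is
Things that resemble listed ones, but are neither listed nor needed, are in the scene too. There is more than one size of the cue_ball; the job needs the smaller. Several things have the shape of the yellow_ball; the one meant has the colours described above.

How it is judged (in metres and radians):
At the end, for the whole second after the job is handed in: Red, black, yellow in the bar's left, middle, right hole (within 8 mm in bar x and y, centre 32.5 to 38.5 mm high); ring flat within 12 mm of the spot's centre; cue ball on the ring within 5 mm of its centre, its own centre 34.5 to 40.5 mm high; all released and at rest (x of red_ball in the frame of bar between -0.008 and 0.008 m and y of red_ball in the frame of bar between 0.087 and 0.103 m and height (world z) of red_ball between 0.0325 and 0.0385 m and linear speed of each of red_ball, eight_ball, yellow_ball, cue_ball, ring below 0.02 m/s and x of eight_ball in the frame of bar between -0.008 and 0.008 m and y of eight_ball in the frame of bar between -0.008 and 0.008 m and height (world z) of eight_ball between 0.0325 and 0.0385 m and x of yellow_ball in the frame of bar between -0.008 and 0.008 m and y of yellow_ball in the frame of bar between -0.103 and -0.087 m and height (world z) of yellow_ball between 0.0325 and 0.0385 m and horizontal distance between ring and spot below 0.012 m and height (world z) of ring below 0.003 m and angle between ring's own z axis and vertical below 0.1 rad and horizontal distance between cue_ball and ring below 0.005 m and height (world z) of cue_ball between 0.0345 and 0.0405 m); the robot touches nothing.
It fails at once if a ball came down onto the cloth (height (world z) of any of cue_ball, red_ball, eight_ball, yellow_ball below 0.0305 m).
It fails at once if a chalk cube was moved by more than 15 mm or tipped over (distance of any of chalk, chalk2 from where it was at the start of the episode above 0.015 m or angle between any of chalk, chalk2's own z axis and vertical above 0.4 rad).
It also fails if it takes over 120 s, if anything falls off the work surface, if the arm or the gripper's body presses on something with over 40 N, if the wrist force passes 120 N, or if a joint passes its speed limit or range.

### The arm

A 6-joint arm with a two-finger parallel gripper is mounted at the origin on the work surface. World frame = base frame: x ahead of the robot, y to its left, z up, the work surface at z = 0. Lengths are in mm, angles in rad, forces in N, time in s.
With the tool pointing down it reaches from about 400 to 825 mm from the base axis. Payload 7 kg.
Tool frame: the origin (TCP) lies at the very end of the fingers, on their centre line; the grasp point (between the pads) lies 19 mm behind it (ctrl.tcp_to_grasp is the distance from the TCP to the grasp point, in mm); z points along the fingers, y is the line along which they close (so a half turn about z gives the same grasp; the last joint's range is limited). The gripper opens to 85 mm and grips with 20 to 120 N. Pads are 22 mm wide; open, the fingers measure 114 mm over their backs; the gripper's body (76 mm by 85 mm) begins 54 mm behind the grasp point. The pads swing forward as they close: fully open they stand 13 mm farther back than shut.
Start: joints at [1.512, 0.359, 0.012, 0, -1.224, -0.288], TCP at [229.433, 634.788, 231.302] pointing down, gripper open.
Joint ranges: [-3.07, 3.07], [-1.43, 2.12], [-1.02, 1.25], [-3.03, 1.67], [-3.05, -0], [-3.03, 3.03]. Speed limits (rad/s): [2.39, 2.39, 3.01, 3.14, 3.14, 3.14].

### API

Orientations are given as a unit quaternion [w, x, y, z].
In Python, from bench import telemetry, cams, ctrl gives the robot as it stands. The module is installed in compiled form; this text tells all that it offers.
- The arm moves only by the tool send_rows, never from a script. Its argument "rows" is a list of rows, each a list of 5 numbers: the shift along the tool's x, y, z as a fraction of full scale, then the turn about the tool's z as a fraction of full scale, then the opening in per cent of the stroke, from 0 (shut) to 100 (fully open). A call has 1 to 20 rows; each row shifts and turns the commanded pose from where the row before left it, along the tool's axes as they then stand; what a row does not reach is not made up. Full scale, the value 1, is 0.3 m for a shift and 30 degrees for a turn. A row lasts 1/8 s, in which the tool goes at most 62.5 mm and 10.7 degrees, less where a joint would pass 70% of its speed; a pose out of reach is approached as far as the arm can. A call with a number of a shift or a turn outside -1 to 1 is refused whole. A call with a gripper value outside its range is refused whole. The fingers move at their own pace and stop on an object; "force" is the grip in N (left out, the last holds). Time passes only in rows, so rows that do not move let the fingers close. It gives the time, the measured TCP pose, the force, the opening and the grip force at its end, in the units of the state.
- telemetry.state(): the state, without advancing time (a new reading comes with each control period).
- cams.capture(name): name is "scene" or "top" or "wrist"; returns the picture (480x640x3 uint8, red, green, blue); there is no depth.
- cams.camera_model(name): a dict with "intrinsics" (3x3 intrinsics, pixels), "dist_coeffs" ([k1, k2, p1, p2, k3] as OpenCV has them; the pictures are not rectified), "R" (3x3) and "t" (3): a world point X has camera coordinates R X + t. Camera axes: x right, y down, z forward; pixel columns grow to the right and rows downward; lengths in mm; the calibration is good to about 2 mm. A picture is of the moment at which its call begins: read the wrist's pose just before it. camera_model takes no time and is no camera call; for the wrist camera it gives the pose at the moment of the call.
- ctrl.finish_job(): hands the job in; it is judged then, once.
The state is a dict: "time": time; "qpos": joint angles; "qvel": joint speeds; "joint_efforts": joint torques, N m; "tcp_pos": TCP position; "eef_rot": TCP orientation; "contact_force": force on the tool from outside, world axes, zero at the start; "moment": the same for the moment, N m; "opening": opening from 0.0 (shut) to 1.0 (fully open); "grasp_force": force on a finger pad.
Only numpy, scipy, OpenCV 4.12 (cv2) and the standard library are available. Lean on these libraries where they do the work, as an engineer would, in place of code of your own. Each camera call takes 0.05 s, during which the arm holds its last target. There are 200 camera calls.

## Working session

There is one attempt and no reset: what is moved stays moved. The work goes in short steps, Python scripts to look and compute and a tool call to move; the robot and the scene stay as the last step left them, time stands still between calls to the robot, and variables do not carry over. Pictures are saved under pics/ and viewed, at most 14 in all, crops included, and the job is handed in when it is done.

Besides the shell and the picture viewer there is one more tool, called after ">>>" as name([rows], argument=value, ...), one row to a line, values as JSON. send_rows: Moves the arm, as the interface text tells. Shift numbers are shares of 0.3 m and turn numbers shares of 30 degrees, none past 1 either way. Its arguments: {"type":"object","properties":{"rows":{"type":"array","items":{"type":"array","items":{"type":"number"}}},"force":{"type":"number"}},"required":["rows"]}

```bash
mkdir -p pics
python3 - <<'E'
from bench import telemetry,cams,ctrl
import cv2
for n in("top","scene"):
    cv2.imwrite(f"pics/{n}0.png",cams.capture(n)[:,:,::-1])
    m=cams.camera_model(n);print(n,m)
s=telemetry.state();print(s,ctrl.tcp_to_grasp)
E
```

```text
top {'intrinsics': array([[541.86984603,   0.        , 320.52854126],
       [  0.        , 541.86984603, 234.12694711],
       [  0.        ,   0.        ,   1.        ]]), 'dist_coeffs': array([-0.09549315,  0.        ,  0.        ,  0.        ,  0.        ]), 'R': array([[-0.01132553, -0.99972388, -0.02058882],
       [-0.98397971,  0.01480609, -0.17766461],
       [ 0.17792039,  0.01824684, -0.9838757 ]]), 't': array([   7.30631414,  590.64789757, 1142.35937216])}
scene {'intrinsics': array([[521.93391339,   0.        , 323.3283688 ],
       [  0.        , 521.93391339, 228.9812198 ],
       [  0.        ,   0.        ,   1.        ]]), 'dist_coeffs': array([-0.01188294,  0.        ,  0.        ,  0.        ,  0.        ]), 'R': array([[-0.22435355,  0.97449398,  0.0051935 ],
       [ 0.74230055,  0.17434474, -0.64698826],
       [-0.63139162, -0.14129897, -0.76248228]]), 't': array([ 121.98179712, -397.41547025, 1327.81233034])}
{'time': 0.1, 'qpos': array([ 1.51209969e+00,  3.59322936e-01,  1.11566446e-02, -2.92103486e-04,
       -1.22407384e+00, -2.88108783e-01]), 'qvel': array([ 0.00030684, -0.00271562,  0.00215229,  0.00044695,  0.00010675,
       -0.00049857]), 'joint_efforts': array([-1.97661539e-03, -5.84766197e+01,  2.94106185e+01,  6.95463806e+00,
       -3.25606030e-03,  1.48556325e-06]), 'tcp_pos': array([229.30890162, 634.41341847, 230.45803914]), 'eef_rot': array([ 7.32873961e-04,  9.84994536e-01, -1.72583962e-01, -5.37972247e-05]), 'contact_force': array([1.16675984, 0.01735041, 0.42985278]), 'moment': array([-0.00783017,  0.05162207, -0.01810303]), 'grasp_force': 0.0, 'opening': 0.9968895728753632} 18.700000000000003
```

View pics/top0.png

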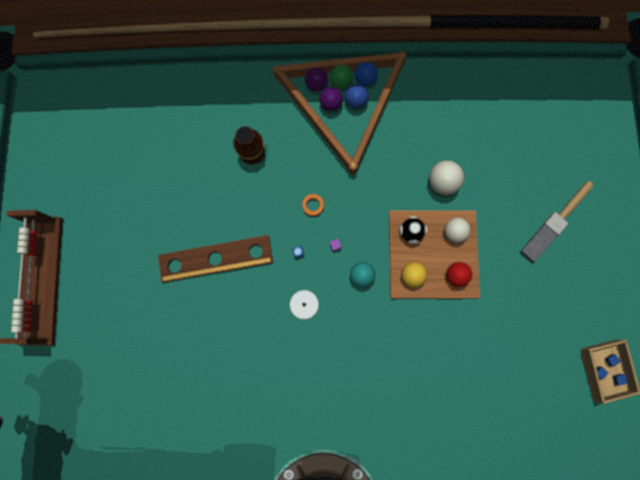

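View pics/scene0.png

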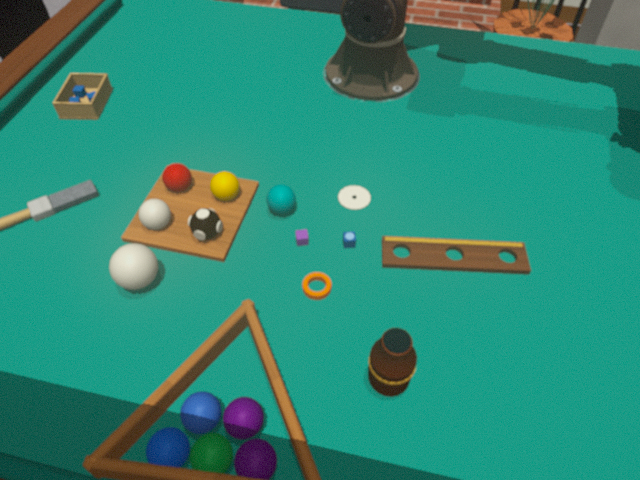

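The top view shows red (459,274), yellow (414,274), black (413,230) and the smaller white ball (457,230) in the tray. The ring is at (313,205), the spot at (304,304), and the bar holes at about (175,266), (215,259) and (256,252). The larger white ball at (447,178) and the teal ball at (362,274) are decoys.

```bash
cat > h.py <<'E'
import numpy as np,cv2
from bench import telemetry,cams,ctrl
def ray(m,px):
    u=cv2.undistortPoints(np.array([[px]],float),m["intrinsics"],m["dist_coeffs"])[0,0]
    R=m["R"];return -R.T@m["t"],R.T@np.array([u[0],u[1],1.])
def plane(m,px,z):
    c,d=ray(m,px);return (c+d*(z-c[2])/d[2]).round(1)
def cross(m1,p1,m2,p2):
    (a,d),(b,e)=ray(m1,p1),ray(m2,p2)
    s=np.linalg.lstsq(np.c_[d,-e],b-a,rcond=None)[0];p,q=a+d*s[0],b+e*s[1]
    return ((p+q)/2).round(1),np.linalg.norm(p-q).round(1)
def blob(im,near,lo,hi,r=30,close=0):
    "centre and box of the HSV blob nearest to a pixel, within r"
    h=cv2.cvtColor(im,cv2.COLOR_RGB2HSV);m=cv2.inRange(h,np.array(lo),np.array(hi))
    w=np.zeros_like(m);cv2.circle(w,tuple(map(int,near)),r,255,-1);m&=w
    cs=cv2.findContours(m,cv2.RETR_EXTERNAL,cv2.CHAIN_APPROX_NONE)[0]
    c=max(cs,key=cv2.contourArea);c=cv2.convexHull(c);M=cv2.moments(c)
    return np.array([M["m10"]/M["m00"],M["m01"]/M["m00"]]),cv2.minAreaRect(c),M["m00"]
def go(x,y,z,yaw):
    "tool shift (mm, tool axes) and turn (deg, about tool z) to a target with tool-x yaw in deg"
    s=telemetry.state();w,a,b,c=s["eef_rot"]
    from scipy.spatial.transform import Rotation as Ro
    R=Ro.from_quat([a,b,c,w]).as_matrix();cy=np.degrees(np.arctan2(R[1,0],R[0,0]))
    d=np.array([x,y,z])-s["tcp_pos"]
    print("t",s["time"],"tcp",s["tcp_pos"].round(1),"yaw",cy.round(2),"F",s["contact_force"].round(1),"open",round(s["opening"],3))
    print("shift frac",(R.T@d/300).round(4),"turn frac",round(-((yaw-cy+180)%360-180)/30,4))
E
python3 - <<'E'
from h import *
T,S=cams.capture("top"),cams.capture("scene");mt,ms=cams.camera_model("top"),cams.camera_model("scene")
C={"red":((459,274),(177,177),(0,150,60),(6,255,255),35.6),"yellow":((414,274),(225,186),(20,130,90),(32,255,255),35.6),
"cue":((457,230),(155,214),(10,0,110),(60,75,255),35.6),
"ring":((313,205),(317,285),(5,150,120),(18,255,255),7),"spot":((304,304),(354,197),(0,0,130),(179,60,255),0),
"blue":((298,252),(349,239),(95,110,60),(125,255,255),11),"purple":((335,244),(302,237),(130,60,60),(165,255,255),11)}
for k,(pt,ps,lo,hi,z) in C.items():
    a,b=blob(T,pt,lo,hi,22),blob(S,ps,lo,hi,28)
    print(k,a[0].round(1),a[2],b[0].round(1),b[2],"top",plane(mt,a[0],z),"scene",plane(ms,b[0],z),cross(mt,a[0],ms,b[0]))
print("eight",plane(mt,(413,230.5),35.6),plane(ms,(206,224),35.6))
for p,q in(((175,266.5),(402,252)),((215,259),(454.5,254.5)),((256,252),(508,257))):print("hole",plane(mt,p,12),plane(ms,q,12))
for n,I,b in(("top",T,(150,180,340,330)),("scene",S,(290,160,540,310))):
    x,y,X,Y=b;cv2.imwrite(f"pics/{n}1.png",cv2.resize(I[y:Y,x:X,::-1],None,fx=3,fy=3,interpolation=2))
E
```

```text
red [458.9 274.2] 467.5 [176.  176.3] 527.0 top [ 499.2 -305.3   35.6] scene [ 498.9 -308.9   35.6] (array([ 499.7, -306.6,   36.6]), np.float64(3.2))
yellow [414. 274.] 464.5 [224.4 186.3] 676.5 top [ 501.3 -205.6   35.6] scene [ 503.2 -206.4   35.6] (array([ 501.6, -206.5,   34. ]), np.float64(1.3))
cue [457.7 228.4] 418.5 [153.6 212.9] 760.5 top [ 602.3 -308.3   35.6] scene [ 599.2 -310.2   35.6] (array([ 601.8, -307.8,   38.9]), np.float64(0.7))
ring [312.7 204.7] 317.0 [316.5 285.3] 552.0 top [668.6  17.8   7. ] scene [668.2  16.5   7. ] (array([668.6,  17.2,   7.8]), np.float64(1.2))
spot [303.7 304.2] 656.5 [354. 197.] 631.0 top [440.   40.4   0. ] scene [439.9  39.    0. ] (array([4.401e+02, 3.970e+01, 3.000e-01]), np.float64(1.3))
blue [297.6 251.1] 103.0 [349.  238.6] 163.5 top [559.8  52.9  11. ] scene [556.7  51.4  11. ] (array([559.4,  52.3,  14.4]), np.float64(0.9))
purple [335.2 244.5] 85.0 [301.6 236.3] 131.5 top [573.8 -32.8  11. ] scene [571.4 -34.8  11. ] (array([573.5, -33.4,  13.8]), np.float64(1.5))
eight [ 599.  -207.4   35.6] [ 602.5 -205.8   35.6]
hole [527.9 334.1  12. ] [566.3 150.6  12. ]
hole [544.1 241.8  12. ] [550.5 243.3  12. ]
hole [558.9 147.8  12. ] [534.3 337.3  12. ]
```

View pics/top1.png

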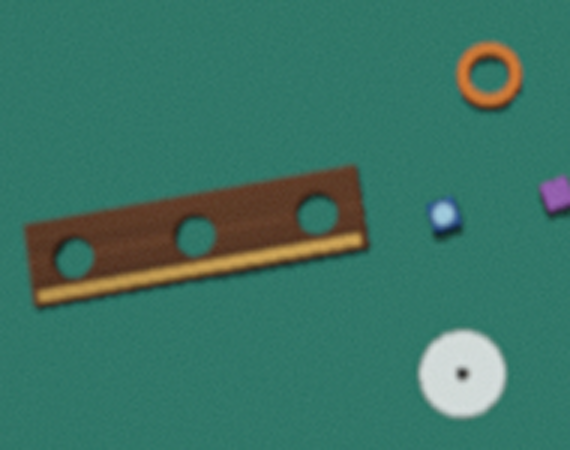

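The crop confirms the bar, its three holes (crop 75,258; 196,236; 317,214), the brass edge toward the robot, and the ring and spot, all clear of the cubes. Next I'll move over the bar for a close wrist view.

```bash
python3 -c "
from h import *
go(500,241,230,9.4)"
```

```text
t 0.2 tcp [229.4 634.5 230.8] yaw -19.88 F [0.3 0.6 0.6] open 0.997
shift frac [1.2944 0.9269 0.0035] turn frac -0.9759
```

>>> send_rows([
  [0.13, 0.093, 0, 0, 100],
  [0.13, 0.093, 0, 0, 100],
  [0.13, 0.093, 0, 0, 100],
  [0.13, 0.093, 0, 0, 100],
  [0.13, 0.093, 0, 0, 100],
  [0.13, 0.093, 0, 0, 100],
  [0.13, 0.093, 0, 0, 100],
  [0.13, 0.093, 0, 0, 100],
  [0.13, 0.093, 0, 0, 100],
  [0.13, 0.093, 0, 0, 100],
  [0, 0, 0, -0.244, 100],
  [0, 0, 0, -0.244, 100],
  [0, 0, 0, -0.244, 100],
  [0, 0, 0, -0.244, 100],
  [0, 0, 0, 0, 85],
  [0, 0, 0, 0, 85],
])

```text
time: 2.2
tcp_pos: [501.3, 239.8, 231.3]
eef_rot: [0.0, 0.997, 0.081, -0.0]
contact_force: [0.5, -0.0, 0.9]
opening: 0.855
grasp_force: 0.0
```

Run:
```python
from h import *
go(500,241,230,9.4)
m=cams.camera_model("wrist");I=cams.capture("wrist");cv2.imwrite("pics/w1.png",I[:,:,::-1])
print(-m["R"].T@m["t"],m["R"])
P=np.array([[530,336,12],[544,242,12],[559,148,12],[440,40,0],[668,17.5,14]],float)
print(cv2.projectPoints(P,cv2.Rodrigues(m["R"])[0],m["t"],m["intrinsics"],m["dist_coeffs"])[0][:,0].round())
```

```text
t 2.2 tcp [501.3 239.8 231.3] yaw 9.25 F [ 0.5 -0.   0.9] open 0.855
shift frac [-0.0037 -0.0046  0.0042] turn frac -0.0049
[571.55112388 252.19600459 374.49693023] [[ 1.59586868e-01 -9.87183618e-01  7.32134915e-04]
 [-9.46756902e-01 -1.52841388e-01  2.83356450e-01]
 [-2.79612945e-01 -4.59131223e-02 -9.59014383e-01]]
[[243. 172.]
 [331. 173.]
 [420. 173.]
 [480. 284.]
 [572.  85.]]
```

View pics/w1.png

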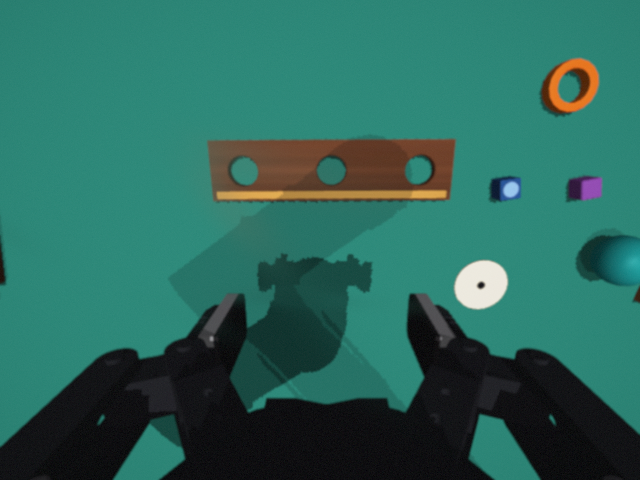

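The wrist view shows the bar's holes at about (244,171), (332,171) and (420,170), with the spot dot at (481,285) and the ring at (573,85). All of these match the predicted pixels. I'll refine by rectifying onto the top planes.

```bash
cat >> h.py <<'E'
def toplane(m,pts,z):
    return np.array([plane(m,p,z)[:2] for p in np.asarray(pts).reshape(-1,2)],np.float32)
def barfit(I,m):
    hsv=cv2.cvtColor(I,cv2.COLOR_RGB2HSV);k=((hsv[...,0]<28)|(hsv[...,0]>172))&(hsv[...,1]>70);k=k.astype(np.uint8)*255
    k[120:220,200:470].any();w=np.zeros_like(k);w[125:215,195:470]=255;k&=w
    cs,h=cv2.findContours(k,cv2.RETR_CCOMP,cv2.CHAIN_APPROX_NONE)
    i=max(range(len(cs)),key=lambda j:cv2.contourArea(cs[j]))
    print("bar",cv2.minAreaRect(toplane(m,cs[i],12)))
    for j in range(len(cs)):
        if h[0][j][3]==i and cv2.contourArea(cs[j])>200: print("hole",cv2.minEnclosingCircle(toplane(m,cs[j],12)),cv2.fitEllipse(toplane(m,cs[j],12)))
E
python3 - <<'E'
from h import *
m=cams.camera_model("wrist");I=cams.capture("wrist");barfit(I,m)
p=blob(I,(481,285),(0,0,150),(40,70,255),35);print("spot",plane(m,p[0],0))
p=blob(I,(573,85),(3,150,110),(18,255,255),40);print("ring",plane(m,p[0],7),p[1])
E
```

```text
bar ((546.0541381835938, 242.35980224609375), (63.25848388671875, 258.3436279296875), 9.250457763671875)
hole ((546.6919555664062, 242.8919219970703), 17.21836280822754) ((546.27392578125, 242.90882873535156), (32.4852409362793, 33.13682556152344), 6.15817403793335)
hole ((561.7711791992188, 151.0395050048828), 16.83758544921875) ((561.857177734375, 150.46810913085938), (31.499942779541016, 32.79524612426758), 88.83300018310547)
hole ((530.9191284179688, 336.0181884765625), 17.5181827545166) ((531.1615600585938, 336.0197448730469), (33.025630950927734, 34.361175537109375), 154.99354553222656)
spot [440.   39.1   0. ]
ring [670.3  13.1   7. ] ((572.7000122070312, 84.89998626708984), (47.85185241699219, 54.11284637451172), 63.43495178222656)
```

```bash
python3 -c "
from h import *
go(600,17,180,0)"
```

```text
t 2.3 tcp [501.3 239.9 231.3] yaw 9.31 F [-0.3 -0.1 -0.5] open 0.851
shift frac [0.2044 0.7863 0.171 ] turn frac 0.3103
```

>>> send_rows([
  [0.034, 0.131, 0.028, 0, 85],
  [0.034, 0.131, 0.028, 0, 85],
  [0.034, 0.131, 0.028, 0, 85],
  [0.034, 0.131, 0.028, 0, 85],
  [0.034, 0.131, 0.029, 0, 85],
  [0.034, 0.131, 0.03, 0, 85],
  [0, 0, 0, 0.155, 85],
  [0, 0, 0, 0.155, 85],
  [0, 0, 0, 0, 85],
  [0, 0, 0, 0, 85],
])

```text
time: 3.55
tcp_pos: [600.3, 17.4, 180.0]
eef_rot: [0.0, 1.0, 0.002, 0.0]
contact_force: [-0.1, 0.2, -0.4]
opening: 0.848
grasp_force: 0.0
```

Run:
```python
from h import *
m=cams.camera_model("wrist");I=cams.capture("wrist");cv2.imwrite("pics/w2.png",I[:,:,::-1])
q=cv2.projectPoints(np.array([[668.5,17,14.]]),cv2.Rodrigues(m["R"])[0],m["t"],m["intrinsics"],m["dist_coeffs"])[0][0,0];print(q)
p=blob(I,q,(3,150,110),(18,255,255),60);print("ring",plane(m,p[0],7),plane(m,p[0],14),p[1])
go(*plane(m,p[0],10)[:2],60,0)
```

```text
[327.63596693 148.26549929]
ring [668.7  16.8   7. ] [668.8  16.9  14. ] ((327.5, 148.0), (56.0, 53.0), 90.0)
t 3.6 tcp [600.3  17.4 180.1] yaw 0.19 F [-0.  -0.1 -1. ] open 0.852
shift frac [0.2282 0.0027 0.4003] turn frac 0.0062
```

View pics/w2.png

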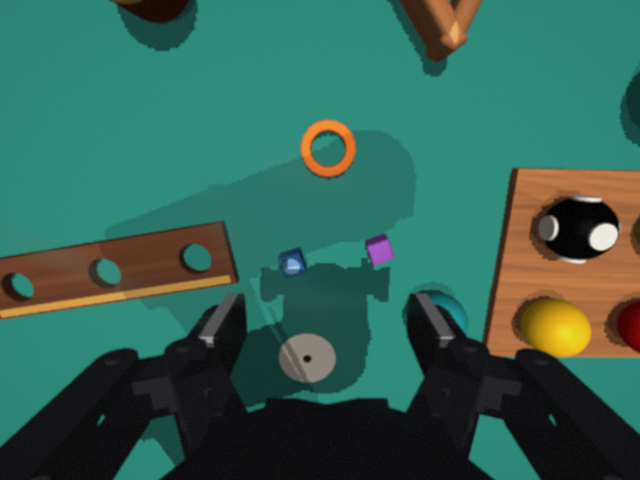

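Ring centre is (668.8, 16.9). Going down to grasp it.

>>> send_rows([
  [0.076, 0.001, 0, 0.006, 85],
  [0.076, 0.001, 0, 0, 85],
  [0.076, 0, 0, 0, 85],
  [0, 0, 0.14, 0, 85],
  [0, 0, 0.14, 0, 85],
  [0, 0, 0.12, 0, 85],
  [0, 0, 0.1, 0, 85],
  [0, 0, 0.06, 0, 85],
  [0, 0, 0.04, 0, 85],
  [0, 0, 0, 0, 85],
  [0, 0, 0, 0, 85],
], force=30)

```text
time: 4.97
tcp_pos: [669.5, 16.8, 1.1]
eef_rot: [-0.0, 1.0, -0.0, 0.001]
contact_force: [0.8, -0.1, 0.0]
opening: 0.848
grasp_force: 0.0
```

```bash
python3 -c "
from h import *
go(668.8,16.9,0,0)"
```

```text
t 4.975 tcp [669.5  16.8   1.1] yaw -0.05 F [ 0.8 -0.1  0. ] open 0.848
shift frac [-0.0024 -0.0003  0.0037] turn frac -0.0016
```

>>> send_rows([
  [-0.002, 0, 0.001, 0, 60],
  [0, 0, 0, 0, 40],
  [0, 0, 0, 0, 40],
  [0, 0, 0, 0, 40],
  [0, 0, 0, 0, 40],
  [0, 0, 0, 0, 40],
  [0, 0, -0.05, 0, 40],
  [0, 0, -0.15, 0, 40],
  [0, 0, -0.15, 0, 40],
  [0, 0, 0, 0, 40],
])

```text
time: 6.22
tcp_pos: [671.0, 17.1, 110.6]
eef_rot: [-0.001, 1.0, -0.0, 0.004]
contact_force: [0.9, -0.5, -0.8]
opening: 0.566
grasp_force: 31.3
```

Run:
```python
from h import *
go(440,39.4,100,0)
I=cams.capture("wrist");cv2.imwrite("pics/w3.png",I[:,:,::-1])
```

```text
t 6.225 tcp [671.   17.1 110.6] yaw -0.03 F [ 0.9 -0.5 -0.8] open 0.566
shift frac [-0.7704 -0.0737  0.0288] turn frac -0.0011
```

View pics/w3.png

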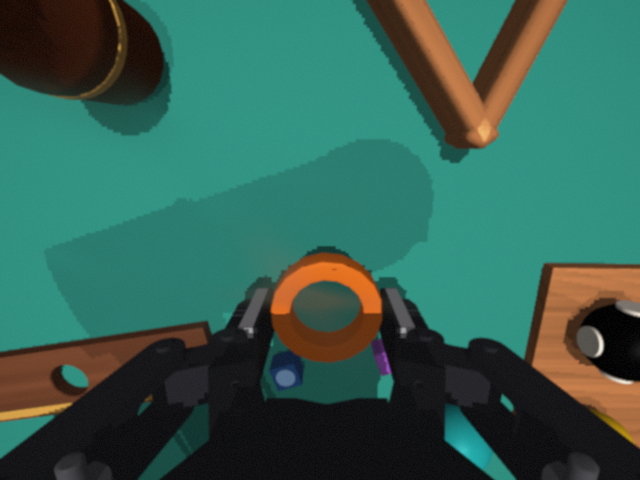

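The ring is held level and centred between the pads at (327,307). Carrying it to the spot.

>>> send_rows([
  [-0.13, -0.012, 0, 0, 40],
  [-0.13, -0.012, 0, 0, 40],
  [-0.13, -0.012, 0, 0, 40],
  [-0.13, -0.012, 0, 0, 40],
  [-0.13, -0.012, 0, 0, 40],
  [-0.12, -0.014, 0, 0, 40],
  [0, 0, 0, 0, 40],
  [0, 0, 0.1, 0, 40],
  [0, 0, 0.1, 0, 40],
  [0, 0, 0.08, 0, 40],
  [0, 0, 0.04, 0, 40],
  [0, 0, 0, 0, 40],
  [0, 0, 0, 0, 40],
])

```text
time: 7.9
tcp_pos: [437.7, 39.3, 9.3]
eef_rot: [-0.0, 1.0, -0.001, 0.0]
contact_force: [-0.6, -0.5, -0.1]
opening: 0.567
grasp_force: 31.3
```

```bash
python3 -c "
from h import *
go(440,39.3,1,0)"
```

```text
t 7.9 tcp [437.7  39.3   9.3] yaw -0.06 F [-0.6 -0.5 -0.1] open 0.567
shift frac [0.0075 0.0001 0.0277] turn frac -0.0021
```

>>> send_rows([
  [0.0075, 0, 0.014, 0, 40],
  [0, 0, 0.011, 0, 40],
  [0, 0, 0, 0, 40],
  [0, 0, 0, 0, 70],
  [0, 0, 0, 0, 85],
  [0, 0, 0, 0, 85],
  [0, 0, 0, 0, 85],
  [0, 0, -0.05, 0, 85],
  [0, 0, -0.15, 0, 85],
  [0, 0, -0.15, 0, 85],
  [-0.1, 0, -0.15, 0, 85],
  [0, 0, 0, 0, 85],
])

```text
time: 9.4
tcp_pos: [409.9, 39.8, 154.6]
eef_rot: [-0.002, 1.0, -0.0, 0.003]
contact_force: [0.7, -0.4, -0.6]
opening: 0.848
grasp_force: 0.0
```

Run:
```python
from h import *
m=cams.camera_model("wrist");I=cams.capture("wrist");T=cams.capture("top");mt=cams.camera_model("top")
q=cv2.projectPoints(np.array([[440,39,14.]]),cv2.Rodrigues(m["R"])[0],m["t"],m["intrinsics"],m["dist_coeffs"])[0][0,0];print(q)
p=blob(I,q,(3,150,110),(18,255,255),60);print("ring",plane(m,p[0],7),plane(m,p[0],14),p[1])
x,y=map(int,q);w=I[max(0,y-110):y+110,max(0,x-110):x+110,::-1];cv2.imwrite("pics/w4.png",cv2.resize(w,None,fx=2.5,fy=2.5))
p=blob(T,(304,300),(3,150,110),(18,255,255),25);print("ring top",plane(mt,p[0],7),p[1])
go(501.5,-206.3,120,0)
```

```text
[328.60045145 195.60080728]
ring [439.   39.7   7. ] [440.   39.7  14. ] ((327.5, 195.5), (55.0, 55.0), 90.0)Traceback (most recent call last):
  File "<stdin>", line 6, in <module>
  File "h.py", line 17, in blob
    c=max(cs,key=cv2.contourArea);c=cv2.convexHull(c);M=cv2.moments(c)
ValueError: max() iterable argument is empty
```

View pics/w4.png

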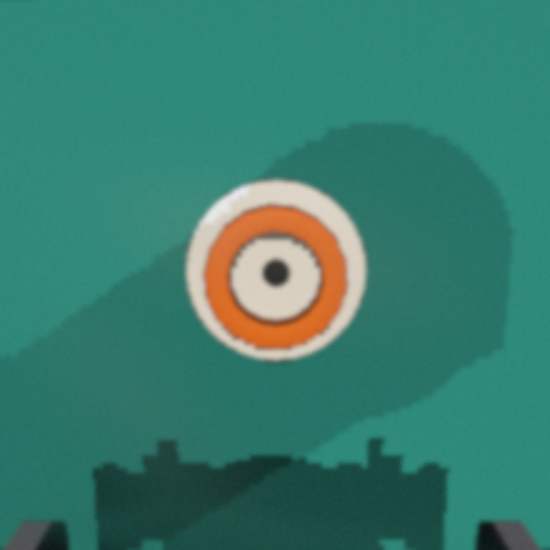

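The ring sits centred on the spot, with the black dot in the middle of its hole. Next is a wrist look at the tray.

```bash
python3 -c "
from h import *
go(475,-257,200,0)"
```

```text
t 9.5 tcp [409.4  39.3 151.7] yaw -0.05 F [-1.  -0.3 -0.1] open 0.855
shift frac [ 0.2199  0.9874 -0.162 ] turn frac -0.0018
```

>>> send_rows([
  [0.027, 0.12, -0.02, 0, 85],
  [0.027, 0.123, -0.02, 0, 85],
  [0.027, 0.124, -0.02, 0, 85],
  [0.027, 0.124, -0.02, 0, 85],
  [0.027, 0.124, -0.02, 0, 85],
  [0.027, 0.124, -0.02, 0, 85],
  [0.027, 0.124, -0.02, 0, 85],
  [0.027, 0.124, -0.02, 0, 85],
  [0, 0, 0, 0, 85],
  [0, 0, 0, 0, 85],
])

```text
time: 10.75
tcp_pos: [473.2, -257.0, 197.4]
eef_rot: [-0.0, 1.0, -0.001, -0.002]
contact_force: [-0.6, 1.2, -0.1]
opening: 0.852
grasp_force: 0.0
```

Run:
```python
from h import *
go(500,-206.3,120,0)
m=cams.camera_model("wrist");I=cams.capture("wrist");cv2.imwrite("pics/w5.png",I[:,:,::-1])
P=np.array([[500,-306.5,35.6],[501.5,-206.3,35.6],[601.5,-308,35.6],[601,-207,35.6]])
Q=cv2.projectPoints(P,cv2.Rodrigues(m["R"])[0],m["t"],m["intrinsics"],m["dist_coeffs"])[0][:,0];print(Q.round())
h=cv2.cvtColor(I,cv2.COLOR_RGB2HSV)
R=[((0,150,60),(6,255,255)),((20,130,80),(32,255,255)),((8,0,90),(60,85,255))]
for n,q,(lo,hi) in zip(("red","yellow","cue"),Q,R):
    p=blob(I,q,lo,hi,55);print(n,p[0].round(1),p[1],plane(m,p[0],35.6))
k=cv2.inRange(h,np.array((0,60,50)),np.array((22,230,255)))
k=cv2.morphologyEx(k,2,np.ones((5,5)));c=max(cv2.findContours(k,0,1)[0],key=cv2.contourArea)
print("tray",cv2.minAreaRect(toplane(m,c,12)))
```

```text
t 10.75 tcp [ 473.2 -257.   197.4] yaw -0.13 F [-0.6  1.2 -0.1] open 0.852
shift frac [ 0.0899 -0.169   0.2577] turn frac -0.0044
[[381. 194.]
 [272. 193.]
 [388.  73.]
 [267.  74.]]
red [381.1 194.7] ((381.0, 194.99998474121094), (59.39696502685547, 62.22539520263672), 45.0) [ 499.6 -306.8   35.6]
yellow [271.5 193.4] ((271.5000305175781, 193.50001525878906), (62.22539520263672, 59.396968841552734), 45.0) [ 501.1 -205.9   35.6]
cue [388.5  73.3] ((388.5000305175781, 73.0), (67.08203887939453, 75.5791015625), 26.56505012512207) [ 601.1 -308.6   35.6]
tray ((550.142822265625, -257.1522521972656), (200.4998016357422, 200.68630981445312), 89.14276123046875)
```

View pics/w5.png

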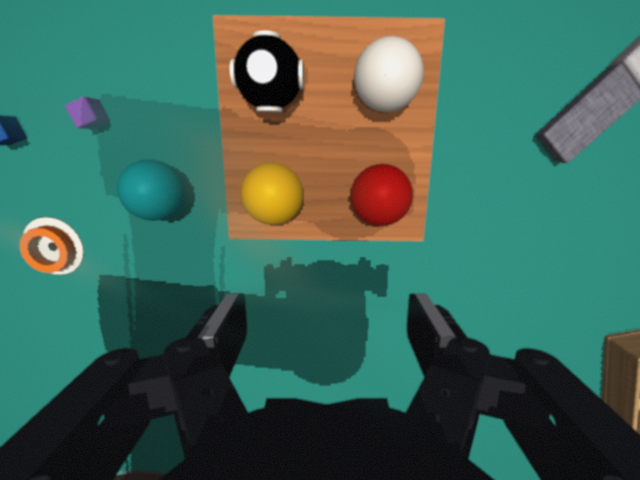

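The wrist view shows the black (267,70), cue (389,74), yellow (272,193) and red (381,194) balls, all consistent with the tray fit (yaw -0.9°). Taking the black ball first.

```bash
python3 -c "
from h import *
go(601,-207.5,12,0)"
```

```text
t 10.8 tcp [ 473.3 -256.6  197.8] yaw -0.08 F [0.2 0.  0.4] open 0.852
shift frac [ 0.427  -0.164   0.6184] turn frac -0.0027
```

>>> send_rows([
  [0.107, -0.041, 0, 0, 85],
  [0.107, -0.041, 0, 0, 85],
  [0.107, -0.041, 0, 0, 85],
  [0.107, -0.041, 0, 0, 85],
  [0, 0, 0, 0, 85],
  [0, 0, 0.12, 0, 85],
  [0, 0, 0.14, 0, 85],
  [0, 0, 0.14, 0, 85],
  [0, 0, 0, 0, 85],
  [0, 0, 0, 0, 85],
])

```text
time: 12.05
tcp_pos: [602.9, -208.0, 80.8]
eef_rot: [0.0, 1.0, -0.0, 0.001]
contact_force: [-0.3, -0.5, 0.0]
opening: 0.852
grasp_force: 0.0
```

```bash
python3 -c "
from h import *
go(601,-207.5,12,0)"
```

```text
t 12.05 tcp [ 602.9 -208.    80.8] yaw -0.02 F [-0.3 -0.5  0. ] open 0.852
shift frac [-0.0067 -0.0019  0.2295] turn frac -0.0007
```

>>> send_rows([
  [-0.007, -0.001, 0.1, 0, 85],
  [0, 0, 0.08, 0, 85],
  [0, 0, 0.045, 0, 85],
  [0, 0, 0, 0, 85],
  [0, 0, 0, 0, 70],
  [0, 0, 0, 0, 50],
  [0, 0, 0, 0, 50],
  [0, 0, 0, 0, 50],
  [0, 0, 0, 0, 50],
  [0, 0, -0.08, 0, 50],
  [0, 0, -0.15, 0, 50],
  [0, 0, -0.15, 0, 50],
  [0, 0, 0, 0, 50],
], force=30)

```text
time: 13.68
tcp_pos: [602.8, -207.9, 130.4]
eef_rot: [0.0, 1.0, -0.0, 0.004]
contact_force: [0.7, 0.3, -1.8]
opening: 0.652
grasp_force: 32.4
```

Run:
```python
from h import *
I=cams.capture("wrist");cv2.imwrite("pics/w6.png",I[:,:,::-1])
go(546.1,242.4,120,9.25)
```

```text
t 13.725 tcp [ 601.2 -207.6  127.9] yaw -0.08 F [-1. -0. -2.] open 0.65
shift frac [-0.1858 -1.4997  0.0257] turn frac -0.3109
```

View pics/w6.png

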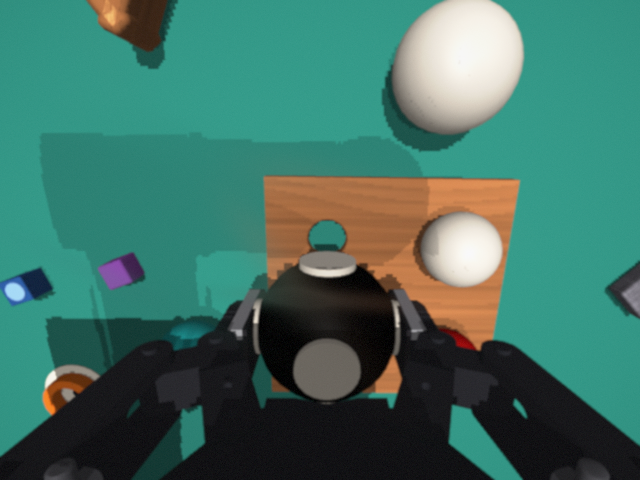

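The black ball is held firmly between the pads (327,325) and its tray hole is empty. Carrying it to the bar's middle hole.

>>> send_rows([
  [-0.0155, -0.125, 0, 0, 50],
  [-0.0155, -0.125, 0, 0, 50],
  [-0.0155, -0.125, 0, 0, 50],
  [-0.0155, -0.125, 0, 0, 50],
  [-0.0155, -0.125, 0, 0, 50],
  [-0.0155, -0.125, 0, 0, 50],
  [-0.0155, -0.125, 0, 0, 50],
  [-0.0155, -0.125, 0, 0, 50],
  [-0.0155, -0.125, 0, 0, 50],
  [-0.0155, -0.125, 0, 0, 50],
  [-0.0155, -0.125, 0, 0, 50],
  [-0.0155, -0.125, 0, 0, 50],
  [0, 0, 0, -0.155, 50],
  [0, 0, 0, -0.155, 50],
  [0, 0, 0.12, 0, 50],
  [0, 0, 0.12, 0, 50],
  [0, 0, 0.08, 0, 50],
  [0, 0, 0, 0, 50],
  [0, 0, 0, 0, 50],
])

```text
time: 16.1
tcp_pos: [545.1, 242.4, 30.0]
eef_rot: [0.0, 0.997, 0.081, -0.0]
contact_force: [0.7, 0.4, -2.4]
opening: 0.648
grasp_force: 32.5
```

Run:
```python
from h import *
go(546.1,242.4,13,9.25)
```

```text
t 16.1 tcp [545.1 242.4  30. ] yaw 9.24 F [ 0.7  0.4 -2.4] open 0.648
shift frac [0.0033 0.0007 0.0566] turn frac -0.0002
```

>>> send_rows([
  [0.003, 0, 0.03, 0, 50],
  [0, 0, 0.015, 0, 50],
  [0, 0, 0.009, 0, 50],
  [0, 0, 0, 0, 50],
  [0, 0, 0, 0, 50],
])

```text
time: 16.73
tcp_pos: [546.0, 242.6, 13.9]
eef_rot: [-0.0, 0.997, 0.081, 0.0]
contact_force: [0.3, -0.3, 3.3]
opening: 0.647
grasp_force: 32.7
```

>>> send_rows([
  [0, 0, 0, 0, 70],
  [0, 0, 0, 0, 85],
  [0, 0, 0, 0, 85],
  [0, 0, -0.06, 0, 85],
  [0, 0, -0.15, 0, 85],
  [0, 0, -0.15, 0, 85],
  [0, 0, 0, 0.155, 85],
  [0, 0, 0, 0.155, 85],
  [0, 0, 0, 0, 85],
])

```text
time: 17.85
tcp_pos: [545.7, 242.5, 121.6]
eef_rot: [-0.0, 1.0, -0.0, 0.0]
contact_force: [-0.0, 0.3, 0.4]
opening: 0.846
grasp_force: 0.0
```

Run:
```python
from h import *
T=cams.capture("top");mt=cams.camera_model("top")
cv2.imwrite("pics/t2.png",cv2.resize(T[190:340,140:500,::-1],None,fx=2.2,fy=2.2))
go(499.5,-306.5,120,0)
```

```text
t 17.9 tcp [545.7 242.4 121.4] yaw 0.03 F [-0.2 -0.1 -0. ] open 0.847
shift frac [-0.1551  1.8297  0.005 ] turn frac 0.001
```

>>> send_rows([
  [-0.0103, 0.122, 0, 0, 85],
  [-0.0103, 0.122, 0, 0, 85],
  [-0.0103, 0.122, 0, 0, 85],
  [-0.0103, 0.122, 0, 0, 85],
  [-0.0103, 0.122, 0, 0, 85],
  [-0.0103, 0.122, 0, 0, 85],
  [-0.0103, 0.122, 0, 0, 85],
  [-0.0103, 0.122, 0, 0, 85],
  [-0.0103, 0.122, 0, 0, 85],
  [-0.0103, 0.122, 0, 0, 85],
  [-0.0103, 0.122, 0, 0, 85],
  [-0.0103, 0.122, 0, 0, 85],
  [-0.0103, 0.122, 0, 0, 85],
  [-0.0103, 0.122, 0, 0, 85],
  [-0.0103, 0.122, 0, 0, 85],
  [0, 0, 0, 0, 85],
  [0, 0, 0.13, 0, 85],
  [0, 0, 0, 0, 85],
  [0, 0, 0, 0, 85],
])

```text
time: 20.27
tcp_pos: [499.3, -306.2, 83.3]
eef_rot: [0.0, 1.0, 0.0, 0.0]
contact_force: [-0.4, -0.6, 0.3]
opening: 0.854
grasp_force: 0.0
```

Run:
```python
from h import *
go(499.5,-306.5,13,0)
```

```text
t 20.275 tcp [ 499.3 -306.2   83.3] yaw 0.02 F [-0.4 -0.6  0.3] open 0.854
shift frac [0.0006 0.0009 0.2344] turn frac 0.0007
```

View pics/t2.png

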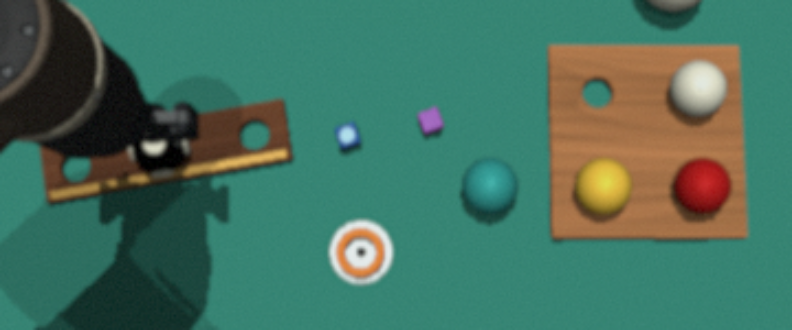

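The picture shows the black ball seated in the middle hole and the ring on the spot. The arm is now over the red ball.

>>> send_rows([
  [0, 0, 0.11, 0, 85],
  [0, 0, 0.08, 0, 85],
  [0, 0, 0.044, 0, 85],
  [0, 0, 0, 0, 85],
  [0, 0, 0, 0, 70],
  [0, 0, 0, 0, 50],
  [0, 0, 0, 0, 50],
  [0, 0, 0, 0, 50],
  [0, 0, 0, 0, 50],
  [0, 0, -0.08, 0, 50],
  [0, 0, -0.15, 0, 50],
  [0, 0, -0.15, 0, 50],
  [0, 0, 0, 0, 50],
])

```text
time: 21.9
tcp_pos: [501.1, -307.1, 130.5]
eef_rot: [0.001, 1.0, -0.0, 0.004]
contact_force: [0.8, 0.2, -2.4]
opening: 0.652
grasp_force: 32.6
```

Run:
```python
from h import *
go(530.8,336.2,120,9.25)
```

```text
t 21.9 tcp [ 501.1 -307.1  130.5] yaw -0.05 F [ 0.8  0.2 -2.4] open 0.652
shift frac [ 0.0972 -2.1445  0.0313] turn frac -0.3099
```

>>> send_rows([
  [0.006, -0.126, 0, 0, 50],
  [0.006, -0.126, 0, 0, 50],
  [0.006, -0.126, 0, 0, 50],
  [0.006, -0.126, 0, 0, 50],
  [0.006, -0.126, 0, 0, 50],
  [0.006, -0.126, 0, 0, 50],
  [0.006, -0.126, 0, 0, 50],
  [0.006, -0.126, 0, 0, 50],
  [0.006, -0.126, 0, 0, 50],
  [0.006, -0.126, 0, 0, 50],
  [0.006, -0.126, 0, 0, 50],
  [0.006, -0.126, 0, 0, 50],
  [0.006, -0.126, 0, 0, 50],
  [0.006, -0.126, 0, 0, 50],
  [0.006, -0.126, 0, 0, 50],
  [0.006, -0.126, 0, 0, 50],
  [0.006, -0.126, 0, 0, 50],
  [0, 0, 0, -0.155, 50],
  [0, 0, 0, -0.155, 50],
  [0, 0, 0, 0, 50],
])

```text
time: 24.4
tcp_pos: [529.6, 335.8, 125.2]
eef_rot: [0.0, 0.997, 0.08, -0.001]
contact_force: [0.3, 0.6, -1.1]
opening: 0.649
grasp_force: 32.6
```

Run:
```python
from h import *
go(530.8,336.2,13.5,9.25)
```

```text
t 24.4 tcp [529.6 335.8 125.2] yaw 9.19 F [ 0.3  0.6 -1.1] open 0.649
shift frac [ 0.0049 -0.0009  0.3723] turn frac -0.0019
```

>>> send_rows([
  [0.004, 0, 0.13, 0, 50],
  [0, 0, 0.13, 0, 50],
  [0, 0, 0.065, 0, 50],
  [0, 0, 0.03, 0, 50],
  [0, 0, 0.008, 0, 50],
  [0, 0, 0, 0, 50],
  [0, 0, 0, 0, 50],
  [0, 0, 0, 0, 50],
])

```text
time: 25.4
tcp_pos: [531.6, 336.6, 18.1]
eef_rot: [-0.0, 0.997, 0.08, 0.0]
contact_force: [-0.3, 0.6, -1.2]
opening: 0.646
grasp_force: 32.7
```

>>> send_rows([
  [-0.002, 0.001, 0.008, 0, 50],
  [0, 0, 0.006, 0, 50],
  [0, 0, 0, 0, 50],
  [0, 0, 0, 0, 50],
])

```text
time: 25.9
tcp_pos: [531.0, 336.0, 13.9]
eef_rot: [-0.0, 0.997, 0.081, 0.0]
contact_force: [-2.2, -0.8, 5.6]
opening: 0.649
grasp_force: 33.2
```

Seated with light contact. Releasing, then going for the yellow ball.

>>> send_rows([
  [0, 0, 0, 0, 70],
  [0, 0, 0, 0, 85],
  [0, 0, 0, 0, 85],
  [0, 0, -0.06, 0, 85],
  [0, 0, -0.15, 0, 85],
  [0, 0, -0.15, 0, 85],
  [0, 0, 0, 0.155, 85],
  [0, 0, 0, 0.155, 85],
  [0, 0, 0, 0, 85],
])

```text
time: 27.02
tcp_pos: [531.0, 336.1, 122.6]
eef_rot: [-0.001, 1.0, -0.0, 0.001]
contact_force: [-0.5, -0.3, 0.1]
opening: 0.85
grasp_force: 0.0
```

Run:
```python
from h import *
go(501,-206.3,13,0)
```

```text
t 27.025 tcp [531.  336.1 122.6] yaw -0.03 F [-0.5 -0.3  0.1] open 0.85
shift frac [-0.0994  1.8084  0.3633] turn frac -0.0011
```

>>> send_rows([
  [-0.0066, 0.1205, 0, 0, 85],
  [-0.0066, 0.1205, 0, 0, 85],
  [-0.0066, 0.1205, 0, 0, 85],
  [-0.0066, 0.1205, 0, 0, 85],
  [-0.0066, 0.1205, 0, 0, 85],
  [-0.0066, 0.1205, 0, 0, 85],
  [-0.0066, 0.1205, 0, 0, 85],
  [-0.0066, 0.1205, 0, 0, 85],
  [-0.0066, 0.1205, 0, 0, 85],
  [-0.0066, 0.1205, 0, 0, 85],
  [-0.0066, 0.1205, 0, 0, 85],
  [-0.0066, 0.1205, 0, 0, 85],
  [-0.0066, 0.1205, 0, 0, 85],
  [-0.0066, 0.1205, 0, 0, 85],
  [-0.0066, 0.1205, 0, 0, 85],
  [0, 0, 0, 0, 85],
  [0, 0, 0.13, 0, 85],
  [0, 0, 0, 0, 85],
  [0, 0, 0, 0, 85],
])

```text
time: 29.4
tcp_pos: [501.1, -206.0, 83.3]
eef_rot: [0.0, 1.0, 0.0, 0.0]
contact_force: [-0.4, 0.2, 0.5]
opening: 0.851
grasp_force: 0.0
```

Run:
```python
from h import *
go(501,-206.3,13,0)
```

```text
t 29.4 tcp [ 501.1 -206.    83.3] yaw 0.02 F [-0.4  0.2  0.5] open 0.851
shift frac [-0.0004  0.0008  0.2342] turn frac 0.0008
```

>>> send_rows([
  [0, 0, 0.11, 0, 85],
  [0, 0, 0.08, 0, 85],
  [0, 0, 0.044, 0, 85],
  [0, 0, 0, 0, 85],
  [0, 0, 0, 0, 70],
  [0, 0, 0, 0, 50],
  [0, 0, 0, 0, 50],
  [0, 0, 0, 0, 50],
  [0, 0, 0, 0, 50],
  [0, 0, -0.08, 0, 50],
  [0, 0, -0.15, 0, 50],
  [0, 0, -0.15, 0, 50],
  [0, 0, 0, 0, 50],
])

```text
time: 31.02
tcp_pos: [502.9, -206.5, 130.3]
eef_rot: [0.0, 1.0, -0.0, 0.004]
contact_force: [0.0, -0.3, -2.3]
opening: 0.648
grasp_force: 32.6
```

Run:
```python
from h import *
go(561.4,148.6,130,9.25)
```

```text
t 31.025 tcp [ 502.9 -206.5  130.3] yaw -0.04 F [ 0.  -0.3 -2.3] open 0.648
shift frac [ 0.194  -1.1838  0.0015] turn frac -0.3098
```

>>> send_rows([
  [0.02, -0.1185, 0, 0, 50],
  [0.02, -0.1185, 0, 0, 50],
  [0.02, -0.1185, 0, 0, 50],
  [0.02, -0.1185, 0, 0, 50],
  [0.02, -0.1185, 0, 0, 50],
  [0.02, -0.1185, 0, 0, 50],
  [0.02, -0.1185, 0, 0, 50],
  [0.02, -0.1185, 0, 0, 50],
  [0.02, -0.1185, 0, 0, 50],
  [0.02, -0.1185, 0, 0, 50],
  [0, 0, 0, -0.155, 50],
  [0, 0, 0, -0.155, 50],
  [0, 0, 0.13, 0, 50],
  [0, 0, 0.13, 0, 50],
  [0, 0, 0.06, 0, 50],
  [0, 0, 0, 0, 50],
  [0, 0, 0, 0, 50],
])

```text
time: 33.15
tcp_pos: [561.2, 149.3, 30.5]
eef_rot: [-0.0, 0.997, 0.081, 0.0]
contact_force: [-0.3, -0.4, -1.4]
opening: 0.652
grasp_force: 32.6
```

Run:
```python
from h import *
go(561.4,149.0,13.5,9.25)
```

```text
t 33.15 tcp [561.2 149.3  30.5] yaw 9.24 F [-0.3 -0.4 -1.4] open 0.652
shift frac [0.0004 0.0012 0.0567] turn frac -0.0003
```

>>> send_rows([
  [0, 0.001, 0.03, 0, 50],
  [0, 0, 0.015, 0, 50],
  [0, 0, 0.01, 0, 50],
  [0, 0, 0, 0, 50],
  [0, 0, 0, 0, 50],
])

```text
time: 33.78
tcp_pos: [561.5, 149.0, 14.1]
eef_rot: [-0.0, 0.997, 0.081, 0.001]
contact_force: [1.4, -0.9, 4.1]
opening: 0.65
grasp_force: 33.0
```

>>> send_rows([
  [0, 0, 0, 0, 70],
  [0, 0, 0, 0, 85],
  [0, 0, 0, 0, 85],
  [0, 0, -0.06, 0, 85],
  [0, 0, -0.15, 0, 85],
  [0, 0, -0.15, 0, 85],
  [0, 0, 0, 0.155, 85],
  [0, 0, 0, 0.155, 85],
  [0, 0, 0, 0, 85],
])

```text
time: 34.9
tcp_pos: [560.9, 148.8, 121.5]
eef_rot: [-0.0, 1.0, -0.0, 0.0]
contact_force: [-0.8, -0.5, -0.2]
opening: 0.848
grasp_force: 0.0
```

Run:
```python
from h import *
go(599.7,-308,13,0)
```

```text
t 34.9 tcp [560.9 148.8 121.5] yaw -0.04 F [-0.8 -0.5 -0.2] open 0.848
shift frac [0.1305 1.5228 0.3616] turn frac -0.0014
```

>>> send_rows([
  [0.01, 0.117, 0, 0, 85],
  [0.01, 0.117, 0, 0, 85],
  [0.01, 0.117, 0, 0, 85],
  [0.01, 0.117, 0, 0, 85],
  [0.01, 0.117, 0, 0, 85],
  [0.01, 0.117, 0, 0, 85],
  [0.01, 0.117, 0, 0, 85],
  [0.01, 0.117, 0, 0, 85],
  [0.01, 0.117, 0, 0, 85],
  [0.01, 0.117, 0, 0, 85],
  [0.01, 0.117, 0, 0, 85],
  [0.01, 0.117, 0, 0, 85],
  [0.01, 0.118, 0, 0, 85],
  [0, 0, 0, 0, 85],
  [0, 0, 0.13, 0, 85],
  [0, 0, 0, 0, 85],
  [0, 0, 0, 0, 85],
])

```text
time: 37.02
tcp_pos: [599.9, -307.5, 83.4]
eef_rot: [0.0, 1.0, 0.0, 0.0]
contact_force: [0.1, -0.1, -0.1]
opening: 0.849
grasp_force: 0.0
```

Run:
```python
from h import *
go(599.7,-308,13,0)
```

```text
t 37.025 tcp [ 599.9 -307.5   83.4] yaw 0.03 F [ 0.1 -0.1 -0.1] open 0.849
shift frac [-0.0007  0.0016  0.2346] turn frac 0.0008
```

>>> send_rows([
  [0, 0.001, 0.11, 0, 85],
  [0, 0, 0.08, 0, 85],
  [0, 0, 0.044, 0, 85],
  [0, 0, 0, 0, 85],
  [0, 0, 0, 0, 70],
  [0, 0, 0, 0, 50],
  [0, 0, 0, 0, 50],
  [0, 0, 0, 0, 50],
  [0, 0, 0, 0, 50],
  [0, 0, -0.08, 0, 50],
  [0, 0, -0.15, 0, 50],
  [0, 0, -0.15, 0, 50],
  [0, 0, 0, 0, 50],
])

```text
time: 38.65
tcp_pos: [601.7, -308.9, 131.1]
eef_rot: [0.001, 1.0, -0.0, 0.004]
contact_force: [0.3, -0.1, -1.0]
opening: 0.653
grasp_force: 32.5
```

Run:
```python
from h import *
go(439.6,39.5,130,0)
I=cams.capture("wrist");T=cams.capture("top")
cv2.imwrite("pics/c7.png",np.hstack([cv2.resize(I[:,:,::-1],(400,300)),cv2.resize(T[190:340,140:340,::-1],(400,300))]))
```

```text
t 38.65 tcp [ 601.7 -308.9  131.1] yaw -0.05 F [ 0.3 -0.1 -1. ] open 0.653
shift frac [-0.5413 -1.1608 -0.003 ] turn frac -0.0015
```

View pics/c7.png

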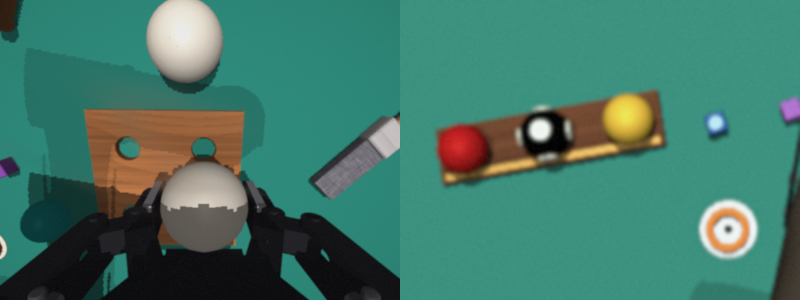

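The left half shows the cue ball held at (204,205). The right half shows red, black and yellow seated left to right and the ring on the spot. Carrying the cue ball to the ring.

>>> send_rows([
  [-0.0535, -0.116, 0, 0, 50],
  [-0.0535, -0.116, 0, 0, 50],
  [-0.0535, -0.116, 0, 0, 50],
  [-0.0535, -0.116, 0, 0, 50],
  [-0.0535, -0.116, 0, 0, 50],
  [-0.0535, -0.116, 0, 0, 50],
  [-0.0535, -0.116, 0, 0, 50],
  [-0.0535, -0.116, 0, 0, 50],
  [-0.0535, -0.116, 0, 0, 50],
  [-0.0535, -0.116, 0, 0, 50],
  [0, 0, 0, 0, 50],
  [0, 0, 0.1, 0, 50],
  [0, 0, 0.12, 0, 50],
  [0, 0, 0.08, 0, 50],
  [0, 0, 0, 0, 50],
  [0, 0, 0, 0, 50],
])

```text
time: 40.75
tcp_pos: [439.6, 39.8, 36.6]
eef_rot: [0.0, 1.0, -0.001, -0.0]
contact_force: [1.1, 0.0, -1.6]
opening: 0.643
grasp_force: 32.6
```

Run:
```python
from h import *
go(439.8,39.6,15.5,0)
```

```text
t 40.75 tcp [439.6  39.8  36.6] yaw -0.08 F [ 1.1  0.  -1.6] open 0.643
shift frac [0.0007 0.0007 0.0703] turn frac -0.0028
```

>>> send_rows([
  [0, 0, 0.035, 0, 50],
  [0, 0, 0.02, 0, 50],
  [0, 0, 0.012, 0, 50],
  [0, 0, 0, 0, 50],
  [0, 0, 0, 0, 50],
])

```text
time: 41.38
tcp_pos: [439.5, 40.2, 16.4]
eef_rot: [-0.0, 1.0, -0.0, 0.0]
contact_force: [-0.4, -0.4, 2.9]
opening: 0.646
grasp_force: 32.9
```

>>> send_rows([
  [0, 0, 0, 0, 62],
  [0, 0, 0, 0, 70],
  [0, 0, 0, 0, 85],
  [0, 0, 0, 0, 85],
  [0, 0, 0, 0, 85],
  [0, 0, -0.06, 0, 85],
  [0, 0, -0.15, 0, 85],
  [0, 0, -0.15, 0, 85],
  [0, 0.1, -0.12, 0, 85],
  [0, 0.12, 0, 0, 85],
  [0, 0.12, 0, 0, 85],
  [0, 0.12, 0, 0, 85],
  [0, 0, 0, 0, 85],
  [0, 0, 0, 0, 85],
])

```text
time: 43.12
tcp_pos: [439.0, -97.9, 160.1]
eef_rot: [-0.0, 1.0, -0.001, -0.0]
contact_force: [-1.1, 0.1, -0.4]
opening: 0.849
grasp_force: 0.0
```

Run:
```python
from h import *
T,S=cams.capture("top"),cams.capture("scene");mt,ms=cams.camera_model("top"),cams.camera_model("scene")
def pr(m,P):return cv2.projectPoints(np.array([P],float),cv2.Rodrigues(m["R"])[0],m["t"],m["intrinsics"],m["dist_coeffs"])[0][0,0]
for n,P,lo,hi in(("red",(530.8,336.2,35.6),(0,150,60),(6,255,255)),("yellow",(561.4,148.6,35.6),(20,130,80),(32,255,255)),("cue",(440,39.6,37.6),(10,0,110),(60,90,255))):
    a,b=blob(T,pr(mt,P),lo,hi,20),blob(S,pr(ms,P),lo,hi,28);print(n,plane(mt,a[0],P[2]),plane(ms,b[0],P[2]),cross(mt,a[0],ms,b[0]))
cv2.imwrite("pics/c8.png",np.hstack([cv2.resize(T[190:340,140:340,::-1],(400,300)),cv2.resize(S[140:320,300:540,::-1],(400,300))]))
go(440,40,150,0)
```

```text
red [531.2 337.   35.6] [528.9 337.2  35.6] (array([530.9, 336.4,  37.9]), np.float64(0.2))
yellow [558.  151.6  35.6] [561.2 152.7  35.6] (array([558.4, 152.5,  32.2]), np.float64(0.7))
cue [433.1  76.6  37.6] [456.   41.3  37.6] (array([437.7,  58.5,  24.5]), np.float64(39.2))
t 43.225 tcp [439.2 -97.4 160.2] yaw -0.03 F [-0.1  0.7 -0.2] open 0.848
shift frac [ 0.0025 -0.458   0.0339] turn frac -0.0011
```

View pics/c8.png

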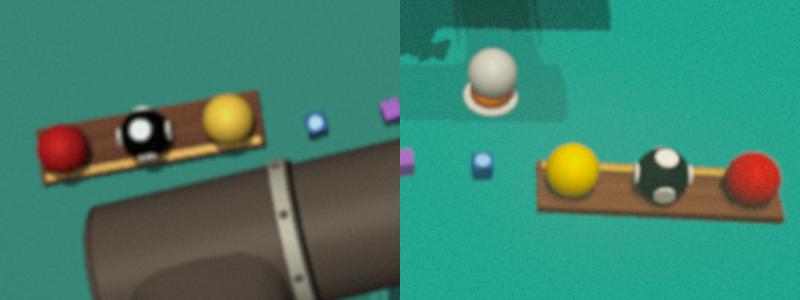

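All balls look seated and the cue ball is on the ring. I'll do one close wrist check of the yellow and cue ball positions before handing in.

>>> send_rows([
  [0, 0, -0.12, 0, 85],
  [0, 0, -0.12, 0, 85],
  [0.02, -0.12, 0, 0, 85],
  [0.02, -0.12, 0, 0, 85],
  [0.02, -0.12, 0, 0, 85],
  [0.02, -0.12, 0, 0, 85],
  [0.02, -0.12, 0, 0, 85],
  [0, -0.12, 0, 0, 85],
  [0, -0.12, 0, 0, 85],
  [0, 0, 0, 0, 85],
  [0, 0, 0, 0, 85],
  [0, 0, 0, 0, 85],
])

```text
time: 44.72
tcp_pos: [469.3, 153.7, 232.2]
eef_rot: [0.0, 1.0, -0.001, -0.0]
contact_force: [-0.2, 0.4, -1.2]
opening: 0.847
grasp_force: 0.0
```

Run:
```python
from h import *
m=cams.camera_model("wrist");I=cams.capture("wrist");T=cams.capture("top");S=cams.capture("scene");mt,ms=cams.camera_model("top"),cams.camera_model("scene")
def pr(m,P):return cv2.projectPoints(np.array([P],float),cv2.Rodrigues(m["R"])[0],m["t"],m["intrinsics"],m["dist_coeffs"])[0][0,0]
for n,P,lo,hi in(("red",(530.8,336.2,35.6),(0,150,60),(6,255,255)),("yellow",(561.4,148.6,35.6),(20,130,80),(32,255,255)),("eight",(546.1,242.4,35.6),(0,0,0),(179,255,70)),("cue",(440,39.6,37.6),(8,0,90),(60,85,255))):
    q=pr(m,P);p=blob(I,q,lo,hi,38);print(n,q.round(1),p[0].round(1),p[1][1],plane(m,p[0],P[2]))
cv2.imwrite("pics/w9.png",I[:,:,::-1]);go(0,0,0,0)
```

```text
red [143.6 155.7] [138.2 156.6] (57.265907287597656, 51.57854080200195) [530.  341.7  35.6]
yellow [332.  122.2] [331.6 120.8] (57.0, 63.0) [562.7 149.   35.6]
eight [236.3 139.1] [236.8 137.8] (55.89183044433594, 61.566585540771484) [547.3 241.8  35.6]
cue [434.1 242.8] [430.  238.9] (65.76092529296875, 55.154327392578125) [444.3  44.3  37.6]
t 44.875 tcp [469.5 153.5 232.3] yaw -0.12 F [ 0.2  0.1 -0.5] open 0.854
shift frac [-1.564   0.5149  0.7741] turn frac -0.0038
```

View pics/w9.png

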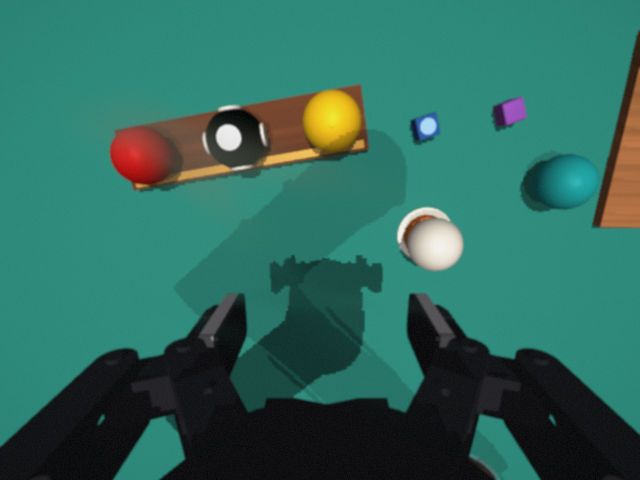

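The view shows yellow (332,121), black (236,138), red (143,156) and cue (436,243) within 1–2 px of their predicted seats. The cubes have not moved and nothing is touched by the robot. Handing in.

```bash
python3 -c "
from bench import ctrl
print(ctrl.finish_job())"
```

```text
the job is handed in; nothing more can be done
None
```

The practice shot is set up and handed in at about 45 s. Red, black and yellow are in the bar's left, middle and right holes, the ring is on the spot with the cue ball on it, and everything is released. The last camera check looked right, but the hand-in returned no verdict.

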